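# Put the beetle specimen on the dissecting stand

### The arm

A 6-joint arm with a two-finger parallel gripper is mounted at the origin on the work surface. World frame = base frame: x ahead of the robot, y to its left, z up, the work surface at z = 0. Lengths are in m, angles in degrees, forces in N, time in s.
With the tool pointing down it reaches from about 0.35 to 0.725 m from the base axis. Payload 6 kg.
Tool frame: the origin (TCP) lies at the very end of the fingers, on their centre line; the grasp point (between the pads) lies 19 mm behind it; z points along the fingers, y is the direction in which the jaws open and shut (so a half turn about z gives the same grasp; the last joint's range is limited). The gripper opens to 85 mm and grips with 20 to 120 N. Pads are 22 mm wide; open, the fingers measure 114 mm over their backs; the gripper's body (76 mm by 85 mm) begins 54 mm behind the grasp point. The pads swing forward as they close: fully open they stand 13 mm farther back than shut.
Start: joints at [85.468, 2.303, 4.859, 0, -92.561, -19.12], TCP at [0.241, 0.55, 0.231] pointing down, gripper open.
Joint ranges: [-146.85, 146.85], [-73.84, 115.35], [-62.03, 85.46], [-188.31, 113.3], [-161.28, -10.13], [-171.36, 171.36]. Speed limits (degrees/s): [147.25, 147.25, 172.46, 180, 180, 180].

### API

Orientations are given as [roll, pitch, yaw] about the fixed x, y, z axes, in that order (R = Rz(yaw) Ry(pitch) Rx(roll)).
In Python, from workcell import arm, sensors, snapshot gives the robot as it stands. The module is installed in compiled form; this text tells all that it offers. Calls block until the motion is done:
- arm.move_pose(position, orientation): joint-space move of the TCP to a pose.
- arm.move_l(position, orientation=None, velocity=0.15, f_stop=None): straight line of the TCP; orientation=None keeps the orientation; velocity is the mean speed in m/s. With f_stop (N) it stops when the force on the tool has changed by that much, and returns True; else False.
- arm.move_joints(angles): joint-space move.
- arm.open_jaws() and arm.gripper_close(): open the fingers fully, or close them until they stop; the grip force is fixed at half the most.
- arm.pause(seconds).
- arm.inverse_kinematics(position, orientation): joint angles nearest the present ones, or None.
- sensors.get_obs(): the state.
- snapshot(name): name is "scene" or "top" or "wrist"; returns a dict with "img" (400x640x3 uint8, red, green, blue), "mtx" (3x3 intrinsics, pixels), "position" and "rotation" of the camera in the world. Camera axes: x right, y up, looking along -z (the intrinsics and any distortion apply to the point x, -y, -z); pixel columns grow to the right and rows downward; lengths in m; the calibration is good to about 2 mm. A picture is of the moment at which its call begins. There is no depth.
A pose or a line that the arm cannot do raises arm.Unreachable and nothing moves.
- arm.job_done(): hands the job in, once; it reports no verdict.
The state is a dict: "t": time; "q": joint angles; "qvel": joint speeds; "joint_efforts": joint torques, N m; "tool_pos": TCP position; "tool_rot": TCP orientation; "ft_force": force on the tool from outside, world axes, zero at the start; "moment": the same for the moment, N m; "finger_gap": finger opening in m.
Only numpy, scipy, OpenCV 4.12 (cv2) and the standard library are available. Lean on these libraries where they do the work, as an engineer would, in place of code of your own. Each camera call takes 0.05 s, during which the arm holds its last target. There are 200 camera calls.

### The job

Take the amber resin block with the beetle in it and set it down gently (do not let it drop) on the narrow raised stage of the dissecting stand, right way up, lengthwise along the stage and centred on it. Let go of it there, and leave the green and the blue specimen blocks where they lie.

Things in the scene. Friction and masses are not known exactly. Their poses are not given: they have to be found in the camera images.
- amber_block: The block to move: clear amber-orange resin with a black beetle inside, a rigid cuboid 76 mm long (its x axis), 30 mm wide (its y axis) and 25 mm high (z), about 65 g. It lies flat on the table, beside the green and blue blocks. Origin at the centre of its underside.
- green_block: Bystander: the same block in green resin with a dark leaf inside, 76 x 30 x 25 mm, lying flat on the table. Origin at the centre of its underside, x along its length.
- blue_block: Bystander: the same block in blue resin with a pale shell inside, 76 x 30 x 25 mm, lying flat on the table. Origin at the centre of its underside, x along its length.
- stage_mid (a point): Centre of the top of the fixed dissecting stand's stage: a level black bar with white inlay, 96 mm long (x axis), 24 wide (y), 8 thick, top 92 mm above the table (z up), on one 16 mm post over a grey foot 16 high, 100 wide, from 55 mm at -x to 115 mm at +x. At +x 100 mm a 12 mm pillar, top 166 mm above the table, holds a magnifier swung away to +x, -y, out to 215 mm in x.
Not all that is in view belongs to the job. What is meant by the amber_block is not pink or yellow, and is the smaller of those in its own colour.

How it is judged (in metres and radians):
At the end, for the whole second after the job is handed in: Amber block at rest, released, flat and right way up on the stage (height within 4 mm, tilt under 7 deg), centred within 15 mm along and 10 mm across it, lengths parallel within 11 deg (either end first); green and blue blocks within 30 mm of their start (x of amber_block in the frame of stage_mid between -0.015 and 0.015 m and y of amber_block in the frame of stage_mid between -0.01 and 0.01 m and z of amber_block in the frame of stage_mid between -0.004 and 0.004 m and angle between the x axis of amber_block and the x axis of stage_mid, either way round below 0.2 rad and angle between amber_block's own z axis and vertical below 0.12 rad and linear speed of amber_block below 0.02 m/s and distance of each of green_block, blue_block from where it was at the start of the episode below 0.03 m); the robot touches nothing.
It fails at once if the amber block is dropped (it moves faster than 0.45 m/s, a fall of about 10 mm, while the fingers do not touch it) (contact force between the fingers and amber_block below 0.02 N and linear speed of amber_block above 0.45 m/s).
It fails at once if the green or the blue block is moved more than 30 mm (distance of any of green_block, blue_block from where it was at the start of the episode above 0.03 m).
It also fails if it takes over 43 s, if anything falls off the work surface, if the arm or the gripper's body presses on something with over 40 N, if the wrist force passes 120 N, or if a joint passes its speed limit or range.

## Working session

There is one attempt and no reset: what is moved stays moved. The work goes in short steps, each a Python script; the robot and the scene stay as the last script left them, time stands still between calls to the robot, and variables do not carry over. Pictures are saved under pics/ and viewed, about 8 in all and at most 12, crops included, and the job is handed in when it is done.

```bash
mkdir -p pics; cat > h.py <<'E'
import numpy as np, cv2
from workcell import arm, sensors, snapshot
def ray(s,u,v):
    K=s["mtx"];d=np.array([(u-K[0,2])/K[0,0],-(v-K[1,2])/K[1,1],-1.0])
    return np.array(s["position"]),np.array(s["rotation"])@d
def onz(s,u,v,z):
    p,d=ray(s,u,v);return p+d*(z-p[2])/d[2]
def proj(s,P):
    c=np.array(s["rotation"]).T@(np.array(P)-s["position"]);K=s["mtx"]
    return K[0,0]*c[0]/-c[2]+K[0,2],K[1,1]*-c[1]/-c[2]+K[1,2]
def save(im,n): cv2.imwrite("pics/"+n,im[:,:,::-1])
E
python3 - <<'E'
from h import *
import pickle
for n in("scene","top"):
    s=snapshot(n);save(s["img"],n+"0.png");pickle.dump(s,open(n+"0.pkl","wb"))
    print(n,s.keys(),s["mtx"],s["position"],s["rotation"])
E
```

```text
scene dict_keys(['img', 'mtx', 'position', 'rotation']) [[415.88082309   0.         311.71325573]
 [  0.         415.88082309 194.15396641]
 [  0.           0.           1.        ]] [ 1.0927343  -0.39427183  0.55448677] [57.17761627 -0.9116896  55.90853093]
top dict_keys(['img', 'mtx', 'position', 'rotation']) [[401.18156022   0.         311.97130256]
 [  0.         401.18156022 190.64765564]
 [  0.           0.           1.        ]] [0.37663782 0.0095365  0.78813906] [  8.62766619   2.54811808 -90.8080401 ]
```

View pics/top0.png

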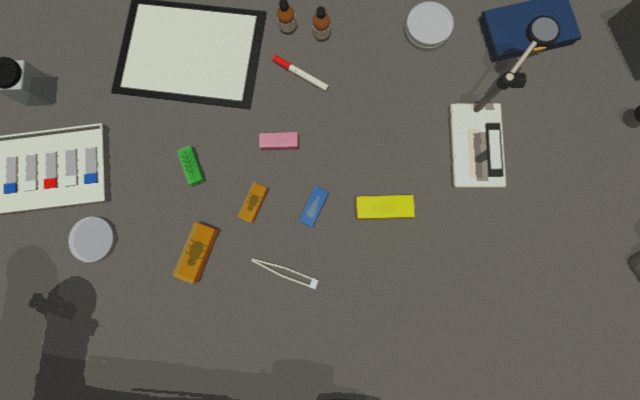

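View pics/scene0.png

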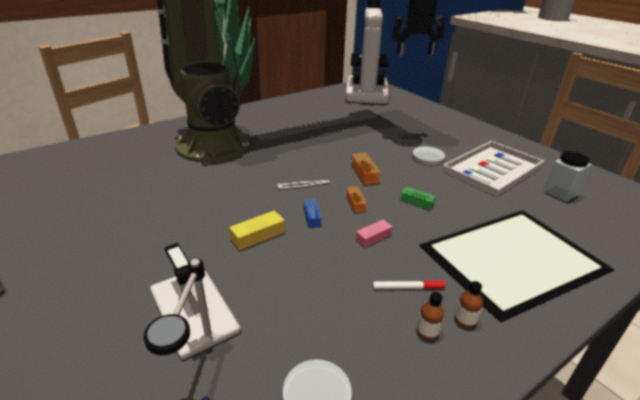

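Candidates in the top view are the small amber block with beetle (253,202), the big amber block with beetle (195,252), the pink block (279,141) and the yellow block (385,207). I choose the small amber at (253,202), which is at (356,199) in the scene view. Next I measure it and check the choice in a close crop.

```bash
cat > fix.py <<'E'
s=open('h.py').read()
s=s.replace('from workcell','from scipy.spatial.transform import Rotation as Ro\nfrom workcell').replace('np.array(s["rotation"])','Rm(s)')
s=s.replace('def ray','def Rm(s): return Ro.from_euler("xyz",s["rotation"],degrees=True).as_matrix()\ndef ray',1)
s+='''
def big(s,lo,hi,box):
    u0,v0,u1,v1=box;m=np.zeros(s["img"].shape[:2],np.uint8)
    m[v0:v1,u0:u1]=cv2.inRange(cv2.cvtColor(s["img"],cv2.COLOR_RGB2HSV),lo,hi)[v0:v1,u0:u1]
    m=cv2.morphologyEx(m,cv2.MORPH_CLOSE,np.ones((5,5),np.uint8))
    c=max(cv2.findContours(m,0,2)[0],key=cv2.contourArea);return c[:,0,:].astype(float)
def rect(s,c,z):
    P=np.array([onz(s,u,v,z)[:2] for u,v in c]);(x,y),(w,h),a=cv2.minAreaRect((P*1000).astype(np.float32))
    if h>w: w,h,a=h,w,a+90
    return np.round([x,y,w,h,(a+90)%180-90],1)
'''
open('h.py','w').write(s)
E
python3 fix.py; python3 - <<'E'
from h import *
import pickle
s=pickle.load(open("top0.pkl","rb"));q=pickle.load(open("scene0.pkl","rb"))
for n,lo,hi,b in(("amber",(5,130,60),(25,255,255),(232,175,275,228)),("green",(45,100,40),(75,255,255),(165,135,215,195)),("blue",(100,90,50),(125,255,255),(290,175,340,235)),("bar",(0,0,0),(180,255,50),(480,115,510,185)),("foot",(0,0,130),(60,70,255),(440,95,515,195))):
    c=big(s,lo,hi,b); print(n,rect(s,c,{"bar":.092,"foot":.016}.get(n,.02)),c.min(0),c.max(0))
a=cv2.resize(s["img"][90:240,230:280+250],None,fx=2.6,fy=2.6,interpolation=cv2.INTER_CUBIC)[:, :780]
a1=cv2.resize(s["img"][95:195,440:520],None,fx=5,fy=5,interpolation=cv2.INTER_CUBIC)
a2=cv2.resize(q["img"][235:345,145:245],None,fx=4,fy=4,interpolation=cv2.INTER_CUBIC)
a3=cv2.resize(s["img"][175:230,230:280],None,fx=4,fy=4,interpolation=cv2.INTER_CUBIC)
o=np.zeros((500,800,3),np.uint8);o[:500,:400]=a1;o[:440,400:800]=a2;save(o,"stand.png")
save(a3,"amb.png")
E
```

```text
amber [474.2 157.3  75.4  32.5 -24.1] [238. 182.] [267. 222.]
green [550.  282.6  80.2  32.5  20.5] [177. 146.] [204. 185.]
blue [463.8  39.5  75.3  30.  -25.7] [299. 186.] [327. 226.]
bar [ 549.4 -279.1   91.7   22.2   -1.2] [487. 124.] [501. 175.]
foot [ 579.1 -281.5  168.8   99.6   -1.1] [450. 103.] [506. 187.]
```

View pics/stand.png

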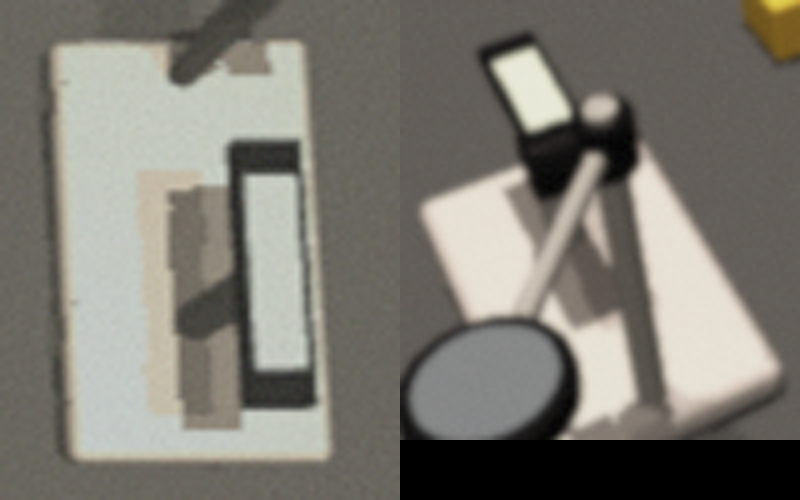

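View pics/amb.png

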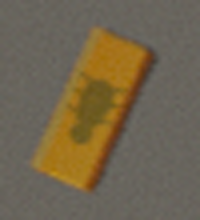

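The crop confirms a beetle block that measures about 75 x 32 mm, so it is the small one. The stand crop shows the black bar with white inlay. The bar and the foot agree on a stage centre of about (0.549, -0.280), yaw -1.1°. Next I go above the block and check with the wrist camera.

```bash
python3 - <<'E'
from h import *
for y in(-24.1,155.9): print(y,arm.inverse_kinematics([.4742,.1573,.16],[180,0,y]))
for y in(-1.1,178.9): print(y,arm.inverse_kinematics([.549,-.280,.2],[180,0,y]))
arm.move_pose([.4742,.1573,.16],[180,0,-24.1])
o=sensors.get_obs();print(o["t"],o["q"],o["ft_force"],o["finger_gap"])
s=snapshot("wrist");save(s["img"],"w1.png");print(s["position"],s["rotation"],proj(s,[.4742,.1573,.025]))
c=big(s,(5,130,60),(25,255,255),(0,0,640,400));print(rect(s,c,.025),c.min(0),c.max(0))
E
```

```text
-24.1 [ 41.51201234 -13.13030795 -16.93047052   0.         -86.19983743
  24.38798766]
155.9 [  41.51201234  -13.13030795  -16.93047052    0.          -86.19983743
 -155.61201234]
-1.1 [ -8.42910294   4.69647183   4.10861264   0.         -89.41214081
  97.32910294]
178.9 [ -8.42910294   4.69647183   4.10861264   0.         -89.41214081
 -82.67089706]
1.7917 [ 4.15827111e+01 -1.31115163e+01 -1.68943051e+01 -3.10421395e-03
 -8.61959122e+01  2.43719318e+01] [0.99838775 0.16671102 0.26526071] 0.08546307370189095
[0.53572599 0.13066302 0.30177962] [-1.53337984e+01  4.81536591e-02 -1.14037635e+02] (np.float64(324.74629429899755), np.float64(185.57286303764315))
[389.8 262.4 108.7  49.3 -21.4] [228. 257.] [287. 360.]
```

View pics/w1.png

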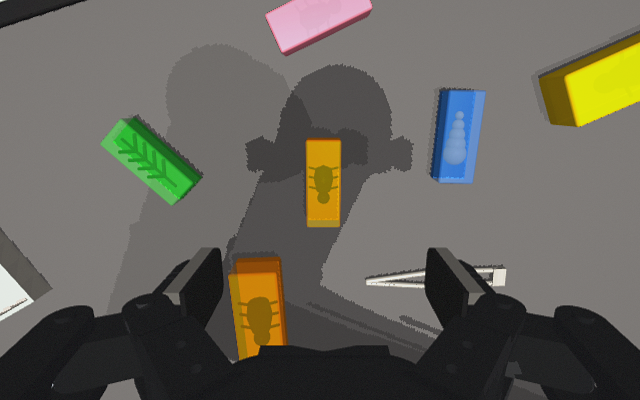

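The wrist view shows the small amber block at (323,182), lined up with the jaws. The larger one is below left at (258,310). I check the offset and finger clearance, then grasp.

```bash
python3 - <<'E'
from h import *
s=snapshot("wrist");c=big(s,(5,130,60),(25,255,255),(290,120,360,219))
r=rect(s,c,.025);print(r)
b=np.array([onz(s,u,v,.03)[:2]for u,v in((281,257),(232,262))])-r[:2]/1000
a=np.radians(r[4]);print("big amber corners in block frame mm",b@np.array([[np.cos(a),-np.sin(a)],[np.sin(a),np.cos(a)]])*1000)
if abs(r[0]-474)>8 or abs(r[1]-157)>8 or abs(r[4]+24)>5: raise SystemExit("disagree")
p=[r[0]/1000,r[1]/1000];o=[180,0,r[4]]
arm.move_l(p+[.10],o);print("stop",arm.move_l(p+[.003],o,velocity=.1,f_stop=8))
print(sensors.get_obs()["tool_pos"]);arm.gripper_close()
g=sensors.get_obs();print(g["finger_gap"],g["t"],g["ft_force"])
arm.move_l(p+[.05],o,velocity=.08);arm.move_l(p+[.25],o,velocity=.2)
g=sensors.get_obs();print(g["finger_gap"],g["t"],g["ft_force"])
w=snapshot("wrist")["img"];t=snapshot("scene")["img"]
save(np.hstack([cv2.resize(w,(400,250)),cv2.resize(t[80:280,240:440],(400,400))[:250]]),"lift.png")
E
```

```text
[479.7 156.5  68.3  29.4 -24. ]
big amber corners in block frame mm [[-68.45233503  36.79980483]
 [-73.24296062  80.01301198]]
stop False
[0.48021517 0.15682133 0.00385255]
0.028771902090411784 4.1083 [0.12961017 0.70034797 1.99943586]
0.029038176135059473 6.0 [-0.45058586  0.28287256 -0.3758952 ]
```

View pics/lift.png

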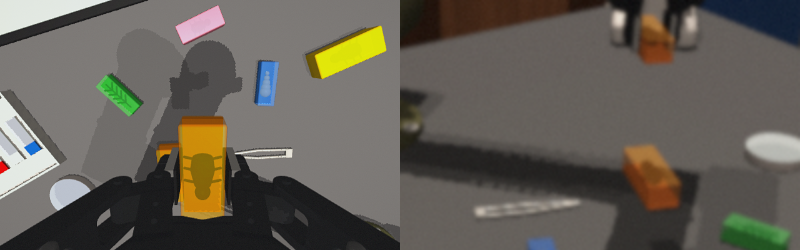

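The grasp holds, with a 29 mm gap. I move over the stage, then measure the block's offset and tilt in the hand.

```bash
python3 - <<'E'
from h import *
import pickle
arm.move_pose([.549,-.280,.25],[180,0,-1.1])
arm.move_l([.549,-.280,.13],velocity=.12)
o=sensors.get_obs();print(o["t"],o["tool_pos"],o["tool_rot"],o["finger_gap"])
for n in("wrist","scene","top"):
    s=snapshot(n);pickle.dump(s,open(n+"2.pkl","wb"))
    if n=="wrist":w=s
    if n=="scene":q=s
c=lambda s,b,f:cv2.resize(s["img"][b[1]:b[3],b[0]:b[2]],None,fx=f,fy=f,interpolation=cv2.INTER_CUBIC)
save(np.hstack([c(w,(220,140,420,365),2),c(q,(120,170,270,319),3)[:450,:400] if 0 else cv2.resize(q["img"][170:320,120:253],(400,450),interpolation=cv2.INTER_CUBIC)]),"over.png")
t=np.array(o["tool_pos"])
for x in(-.038,.038):
  for z in(-.004,.021): print(x,z,proj(w,t+[x,-.015,z]),proj(w,t+[x,.015,z]))
E
```

```text
8.875 [ 0.5494983  -0.28022395  0.13117664] [ 1.79961761e+02 -9.47166531e-02 -1.09712298e+00] 0.028665991694629026
-0.038 -0.004 (np.float64(355.1690079861561), np.float64(322.48843162113224)) (np.float64(294.7217355859049), np.float64(323.4816013901179))
-0.038 0.021 (np.float64(360.45813884951474), np.float64(359.1784771370566)) (np.float64(289.89092857769356), np.float64(360.2998424222825))
0.038 -0.004 (np.float64(356.1265082560546), np.float64(171.83319959236093)) (np.float64(287.54246143508055), np.float64(173.11165683112577))
0.038 0.021 (np.float64(362.45299986418735), np.float64(185.13189374825805)) (np.float64(280.54080197366716), np.float64(186.64267323789144))
```

View pics/over.png

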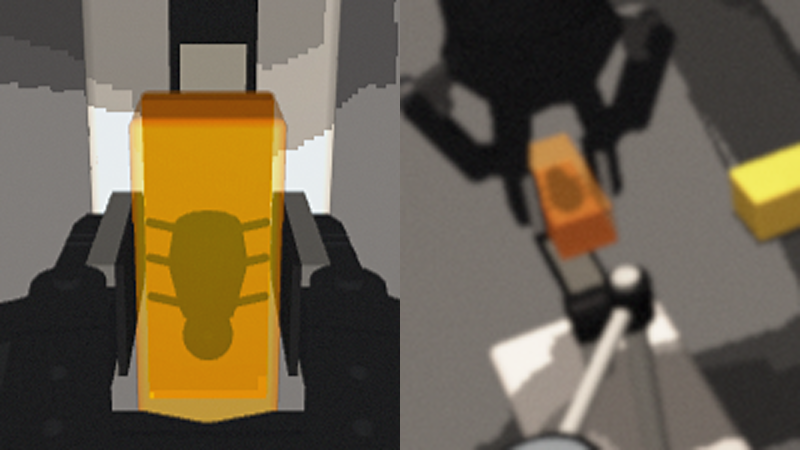

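```bash
python3 - <<'E'
from h import *
import pickle
w=pickle.load(open("wrist2.pkl","rb"))
print("inlay +x end",onz(w,326.3,162,.092),"expect x",.549+.036)
print("bar edges",onz(w,305,150,.092)[:2],onz(w,348,150,.092)[:2])
print("block front top",onz(w,324.5,201,.152)[:2],"front bottom",onz(w,324.5,187,.127)[:2],"tcp+38=",.5495+.038)
print("back bottom",onz(w,324.5,343,.127)[:2])
E
```

```text
inlay +x end [ 0.58616149 -0.28243329  0.092     ] expect x 0.5850000000000001
bar edges [ 0.59283547 -0.27118168] [ 0.59240054 -0.29411611]
block front top [ 0.58166776 -0.28122677] front bottom [ 0.58089532 -0.28127728] tcp+38= 0.5875
back bottom [ 0.49968855 -0.27979436]
```

The block sits level in the hand, 6 mm behind the TCP, and the wrist view agrees with the stage estimate. I shift +6 mm in x and -1.3 mm in y, then lower it until it touches.

```bash
python3 - <<'E'
from h import *
x,y=.5555,-.2815
arm.move_l([x,y,.13]);arm.move_l([x,y,.102],velocity=.04)
h=arm.move_l([x,y,.091],velocity=.01,f_stop=3)
o=sensors.get_obs();print(h,o["t"],o["tool_pos"],o["ft_force"],o["finger_gap"])
w=snapshot("wrist");q=snapshot("scene")
save(np.hstack([cv2.resize(w["img"][140:365,220:420],(400,450)),cv2.resize(q["img"][170:320,120:253],(400,450),interpolation=cv2.INTER_CUBIC)]),"down.png")
E
```

```text
True 10.825 [ 0.5555603  -0.28151557  0.09547056] [ 0.30018267 -0.1219862   4.61649016] 0.028476664654517984
```

View pics/down.png

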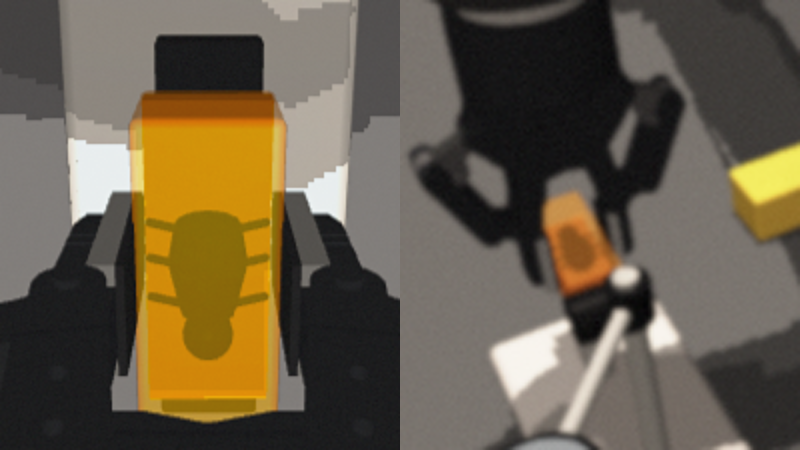

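It touched down at TCP z 0.0955, as expected, and it is centred: the bar end shows about 10 mm ahead of the block. I release, retreat and check.

```bash
python3 - <<'E'
from h import *
arm.open_jaws();arm.pause(.3)
arm.move_l([.5555,-.2815,.20],velocity=.08)
arm.move_pose([.45,-.10,.30],[180,0,-1.1])
arm.pause(.5);s=snapshot("top");q=snapshot("scene")
o=sensors.get_obs();print(o["t"],o["ft_force"],o["finger_gap"])
for n,lo,hi,b,z in(("amber",(5,130,60),(25,255,255),(460,100,520,200),.117),("green",(45,100,40),(75,255,255),(165,135,215,195),.02),("blue",(100,90,50),(125,255,255),(290,175,340,235),.02)):
    try: print(n,rect(s,big(s,lo,hi,b),z))
    except ValueError: print(n,"hidden")
save(np.hstack([cv2.resize(s["img"][95:195,440:520],(400,500),interpolation=cv2.INTER_CUBIC),cv2.resize(q["img"][205:345,135:247],(400,500),interpolation=cv2.INTER_CUBIC)]),"end.png")
E
```

```text
14.8083 [-0.85906072  0.38805657  0.32236771] 0.0852932636811028
amber hidden
green hidden
blue hidden
```

View pics/end.png

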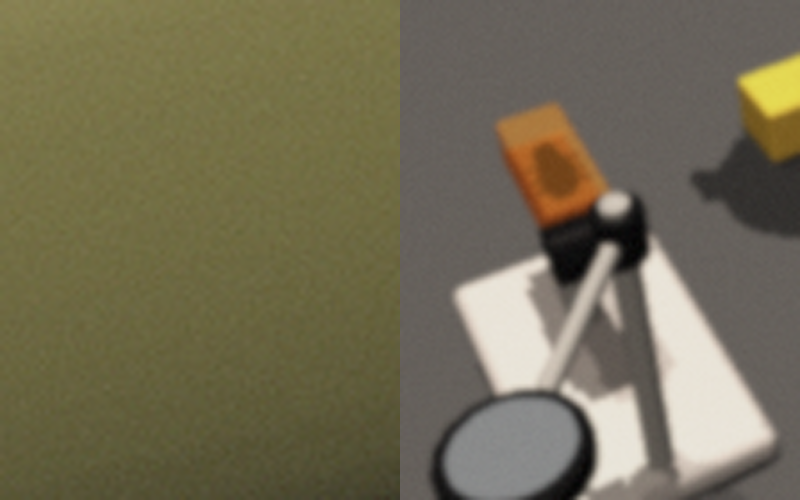

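The scene view shows the block lying flat on the stage. The arm hides the top camera, so I move it aside for numbers.

```bash
python3 - <<'E'
from h import *
arm.move_joints([85.468,2.303,4.859,0,-92.561,-19.12]);arm.pause(.3)
s=snapshot("top");print(sensors.get_obs()["t"])
for n,lo,hi,b,z in(("amber",(5,130,60),(25,255,255),(460,100,520,200),.117),("bar",(0,0,0),(180,255,50),(480,115,510,185),.092),("green",(45,100,40),(75,255,255),(165,135,215,195),.02),("blue",(100,90,50),(125,255,255),(290,175,340,235),.02)):
    print(n,rect(s,big(s,lo,hi,b),z))
E
```

```text
17.5917
amber [ 546.4 -276.7   78.1   36.2   -1.3]
bar [ 506.2 -278.7   20.7    5.3   88.7]
green [550.  282.6  80.4  33.   21.7]
blue [463.7  39.5  75.5  30.  -25.4]
```

```bash
python3 -c "
from h import *
arm.job_done()"
```

```text
the job is handed in; nothing more can be done
```

I set the small amber beetle block on the dissecting stand's stage, let go of it and handed the job in after about 18 s on the robot's clock. No verdict was reported.

- **Placing:** I gripped it across its width and lowered it at 10 mm/s until it touched. Contact came at tool height 0.0955 m, as expected for the 92 mm stage. It lay flat with the beetle side up in the scene picture after release.
- **Final position (top camera):** The block reads (546, -277) mm at -1.3°. The stage centre, measured at the start, is about (549, -280) mm at -1.1°. That is about 3 mm off in each direction, and part of the 3 mm across comes from a visible side face widening the outline.
- **Bystanders:** The green and blue blocks had not moved (within 0.1 mm as measured).
- **Checks that failed or disagreed:**
  - My first wrist measurement of the block was about 6 mm off lengthwise because I cropped the picture too tightly. I found this with the block in hand and corrected it before lowering.
  - The first top-camera check after release was blocked by the arm, so I moved the arm aside and repeated it.
  - The last re-measurement of the stage bar was not usable, because the block covers most of it.

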